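# Free the seized lock knob, close the sliding stop on the plate, lock it again

### The arm

A 6-joint arm with a two-finger parallel gripper is mounted at the origin on a cart in front of the work surface, level with it; the furniture and walls round the work are solid. World frame = base frame: x ahead of the robot, y to its left, z up, the work surface at z = 0. Lengths are in m, angles in rad, forces in N, time in s.
With the tool pointing down it reaches from about 0.35 to 0.975 m from the base axis. Payload 7.1 kg.
Tool frame: the origin (TCP) lies midway between the tips of the shut fingers; the grasp point (between the pads) lies 19 mm behind it; z points along the fingers, y is the line along which they close (so a half turn about z gives the same grasp; the last joint's range is limited). The gripper opens to 88 mm and grips with 3 to 60 N. Pads are 20 mm wide; open, the fingers measure 115 mm over their backs; the gripper's body (75 mm by 178 mm) begins 61 mm behind the grasp point.
Start: joints at [1.32, 0.423, 1.63, -0, 1.089, -0.019], TCP at [0.144, 0.608, 0.223] pointing down, gripper open.
Joint ranges: [-3, 3], [-0.9, 2.11], [0.09, 2.58], [-1.31, 4.45], [0.11, 2.69], [-2.54, 2.54]. Speed limits (rad/s): [2.39, 2.39, 3.01, 3.14, 3.14, 3.14].

### API

Orientations are given as a unit quaternion [w, x, y, z].
In Python, from station import move_pose, movel, movej, command_gripper, wait, inverse_kinematics, read_camera, camera_info, MotionError, job_done, get_time, get_joint_pos, get_qvel, get_effort, get_tcp_pos, get_ee_rot, get_ft_force, get_ft_torque, get_grip_width, get_finger_force gives the robot as it stands. Calls block until the motion is done:
- move_pose(position, orientation): joint-space move of the TCP to a pose.
- movel(position, frame=None, v=0.15, until_force=None): straight line of the TCP; frame=None keeps the orientation; v is the mean speed in m/s. With until_force (N) it stops when the force on the tool has changed by that much, and returns True; else False.
- movej(angles): joint-space move.
- command_gripper(opening): opening from 0.0 (shut) to 1.0 (fully open); the grip force is fixed at half the most; returns when the fingers have stopped.
- wait(seconds).
- inverse_kinematics(position, orientation): joint angles nearest the present ones, or None.
- read_camera(name): name is "scene" or "top" or "wrist"; returns the picture (400x640x3 uint8, red, green, blue); there is no depth.
- camera_info(name): a dict with "intrinsics" (3x3 intrinsics, pixels), "dist" ([k1, k2, p1, p2, k3] as OpenCV has them; the pictures are not rectified), "T" (4x4, takes a point from camera to world coordinates); the wrist camera has in their place "tool_from_camera" (4x4, takes a point from camera to tool coordinates, whose origin is the TCP and whose axes are the flange's). Camera axes: x right, y up, looking along -z (the intrinsics and any distortion apply to the point x, -y, -z); pixel columns grow to the right and rows downward; lengths in m; the calibration is good to about 2 mm. A picture is of the moment at which its call begins: read the wrist's pose just before it. camera_info takes no time and is no camera call.
A pose or a line that the arm cannot do raises MotionError and nothing moves.
- job_done(): hands the job in; it is judged then, once.
Readings, each from a call of its own:
- get_time(): time.
- get_joint_pos(): joint angles.
- get_qvel(): joint speeds.
- get_effort(): joint torques, N m.
- get_tcp_pos(): TCP position.
- get_ee_rot(): TCP orientation.
- get_ft_force(): force on the tool from outside, world axes, zero at the start.
- get_ft_torque(): the same for the moment, N m.
- get_grip_width(): opening from 0.0 (shut) to 1.0 (fully open).
- get_finger_force(): force on a finger pad.
Only numpy, scipy, OpenCV 4.12 (cv2) and the standard library are available. Lean on these libraries where they do the work, as an engineer would, in place of code of your own. Each camera call takes 0.05 s, during which the arm holds its last target. There are 200 camera calls.

### The job

The wing knob that locks the sliding stop of the locating fixture has gone stiff. Break it loose, slide the stop along its rail until it has gently pushed the machined plate home against the end rest with no play left (a light push: never more than 15 N on the plate), then lock the knob again about as tight as you found it and let go. Leave the other things on the bench where they are.

Things in the scene. Friction and masses are not known exactly. Their poses are not given: they have to be found in the camera images.
- lock_knob (a joint): turn of the black wing knob on the stop, rad, about its vertical axis; grows counter-clockwise seen from above, which loosens. Found locked at -0.05 to 0.10; below 0.20 counts as locked; from 0.5 up the stop is free; ends at 2.4. Breaking it loose takes 0.4 to 0.9 N m, falling to 0.1 N m at 0.5 rad, where it turns freely; tightening takes the same torques on the way back.
- knob_grip (a point): grasp point of the lock knob: on its axis, mid-height of the wing, 69 mm above the bench; z up, x along the wing. Wing upright, 63 mm long, 12 mm thick (15 mm at its round ends), flat sides from 13 mm below to 11 mm above this point; the stop's flat top is 27 mm below it. The knob rides on the stop and is also the handle to slide it by.
- stop: aluminium sliding stop, 84 (x) x 44 (y) x 22 mm, astride a 64 mm wide steel rail along its y; origin under its centre on the rail's top, 20 mm above the bench, on the knob's axis. Slides along its own -y to the plate; its steel nose, 36 mm wide, is 28 mm from the origin. Locked it holds over 25 N; free it drags with 1 to 4 N. It starts 25 to 80 mm short of its final place.
- plate: grey machined plate 28 x 44 x 9 mm, loose and flat on the rail between stop and end rest; origin under its centre, x axis (28 mm) along the rail, askew up to 0.04 rad. Beyond it, in the stop's -y, is the end rest: a dark steel block fixed astride the rail, 36 mm wide flat face, top 44 mm above the bench. Its place is not measured: 2 to 30 mm beyond the plate at the start.
- caliper: vernier caliper, 206 x 67 x 11 mm, lying beyond the fixture; a bystander
- calculator: pocket calculator, 111 x 72 x 16 mm, beyond the fixture to the left; a bystander
- loupe: black eye loupe, 37 mm across, 34 mm high, standing on the near side of the fixture; a bystander
- tape_roll: small roll of green tape, 52 mm across, 13 mm high, lying beyond the fixture to the right; a bystander
Things that resemble listed ones, but are neither listed nor needed, are in the scene too. There is more than one size of the plate; the one meant has the size given above.

How it is judged:
By the outcome, as a careful person would: the job done as asked, in the order asked, and still so for the second after the job is handed in, with the robot touching nothing.
It also fails if it takes over 48 s, if anything falls off the work surface, if the arm or the gripper's body presses on something with over 40 N, if the wrist force passes 120 N, or if a joint passes its speed limit or range.

## Working session

There is one attempt and no reset: what is moved stays moved. The work goes in short steps, each a Python script; the robot and the scene stay as the last script left them, time stands still between calls to the robot, and variables do not carry over. Pictures are saved under pics/ and viewed, at most 10 in all, crops included, and the job is handed in when it is done.

```bash
mkdir -p pics; ls
python3 - <<'E'
from station import *
import cv2, numpy as np
for n in ("scene","top"):
    im=read_camera(n); cv2.imwrite(f"pics/{n}0.png",im[:,:,::-1])
    c=camera_info(n); print(n,c)
print(camera_info("wrist")); print(get_time(),get_ee_rot(),get_ft_force())
E
```

```text
pics
scene {'intrinsics': array([[367.97425388,   0.        , 318.78342744],
       [  0.        , 367.97425388, 203.40902036],
       [  0.        ,   0.        ,   1.        ]]), 'dist': array([-0.01224234,  0.        ,  0.        ,  0.        ,  0.        ]), 'T': array([[ 0.50658668,  0.58913716, -0.62951357,  0.03127053],
       [-0.8620384 ,  0.33244436, -0.38258404, -0.19234661],
       [-0.01611624,  0.73647685,  0.67627075,  0.66778423],
       [ 0.        ,  0.        ,  0.        ,  1.        ]])}
top {'intrinsics': array([[507.67470768,   0.        , 324.16150684],
       [  0.        , 507.67470768, 196.17301576],
       [  0.        ,   0.        ,   1.        ]]), 'dist': array([0.05063275, 0.        , 0.        , 0.        , 0.        ]), 'T': array([[ 6.36652768e-02,  9.76941025e-01, -2.03796386e-01,
         3.85647420e-01],
       [-9.97971146e-01,  6.22072748e-02, -1.35589767e-02,
         1.18877516e-01],
       [-5.68702788e-04,  2.04246149e-01,  9.78919398e-01,
         9.63318907e-01],
       [ 0.00000000e+00,  0.00000000e+00,  0.00000000e+00,
         1.00000000e+00]])}
{'intrinsics': array([[302.50205233,   0.        , 321.98761039],
       [  0.        , 302.50205233, 197.03725943],
       [  0.        ,   0.        ,   1.        ]]), 'dist': array([-0.05551405,  0.        ,  0.        ,  0.        ,  0.        ]), 'tool_from_camera': array([[-3.04469537e-04,  9.55875968e-01,  2.93770387e-01,
         8.20664696e-02],
       [ 9.99999889e-01,  3.96988412e-04, -2.55308849e-04,
        -2.70518572e-04],
       [-3.60667032e-04,  2.93770277e-01, -9.55875983e-01,
        -1.61769533e-01],
       [ 0.00000000e+00,  0.00000000e+00,  0.00000000e+00,
         1.00000000e+00]])}
0.1 [-9.25980054e-05  1.15623177e-01  9.93292887e-01 -7.15759884e-04] [0.50366951 0.12453375 0.91090037]
```

View pics/top0.png

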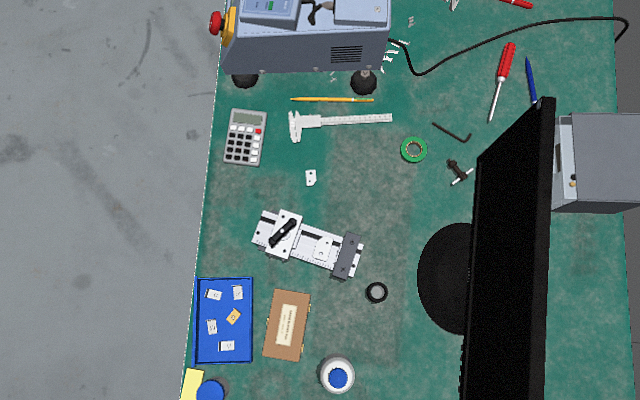

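View pics/scene0.png

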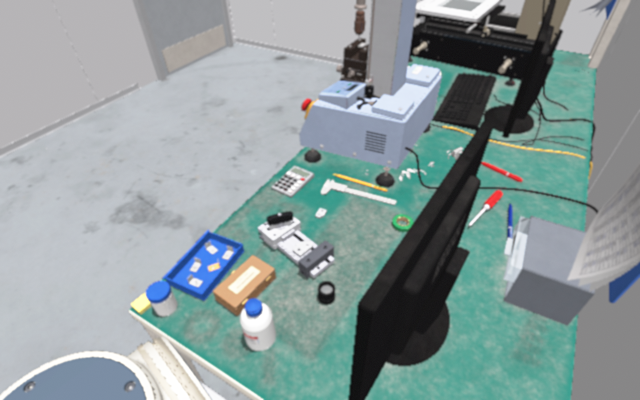

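The top picture shows the fixture: knob on the stop at about (282,232), plate near (323,247), end rest near (347,257). The loupe is at (376,292) and the bystanders lie beyond the fixture. I'll enlarge it.

```bash
cat > h.py <<'E'
import numpy as np, cv2
from station import *
from scipy.spatial.transform import Rotation as R
def rot(q): return R.from_quat([q[1],q[2],q[3],q[0]])
def ray(name,px,z,T=None):
    c=camera_info(name); T=c["T"] if T is None else T
    p=cv2.undistortPoints(np.array([[px]],float),c["intrinsics"],c["dist"])[0,0]
    d=T[:3,:3]@[p[0],-p[1],-1]; o=T[:3,3]
    return o+d*(z-o[2])/d[2]
def wristT():
    T=np.eye(4); T[:3,:3]=rot(get_ee_rot()).as_matrix(); T[:3,3]=get_tcp_pos()
    return T@camera_info("wrist")["tool_from_camera"]
def down(a):  # tool down, tool y (closing line) along world angle a
    y=np.array([np.cos(a),np.sin(a),0]); z=np.array([0,0,-1.]); x=np.cross(y,z)
    q=R.from_matrix(np.c_[x,y,z]).as_quat(); return np.array([q[3],*q[:3]])
E
python3 - <<'E'
import cv2
im=cv2.imread("pics/top0.png")[195:290,240:375]
cv2.imwrite("pics/top0c.png",cv2.resize(im,None,fx=5.5,fy=5.5,interpolation=cv2.INTER_CUBIC))
E
```

```text
(no output)
```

View pics/top0c.png

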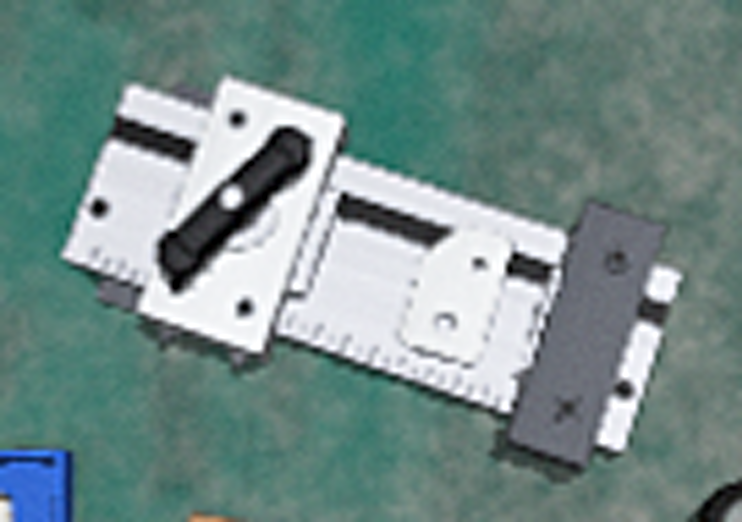

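The crop shows wing ends at about (295,143) and (172,275), with the hub dot at (232,197). The stop's top corners are (225,78), (345,118), (265,355) and (140,310). The plate is around (455,295), and the end rest's near top edge runs from (590,205) to (512,445).

Run:
```python
from h import *
P=lambda c,z: ray("top",(240+c[0]/5.5-.4,195+c[1]/5.5-.4),z)
cs=[P(c,.042) for c in [(225,78),(345,118),(265,355),(140,310)]]
for c in cs: print(c.round(4))
print("stop",np.mean(cs,0), [np.linalg.norm(cs[i]-cs[(i+1)%4]).round(4) for i in range(4)])
y=lambda d: np.arctan2(d[1],d[0])
print("stop -y dir", y(cs[1]-cs[0]+cs[2]-cs[3]), "long", y(cs[0]-cs[3]+cs[1]-cs[2]))
w=[P(c,.080) for c in [(295,143),(172,275)]]; print("wing",w,np.mean(w,0),y(w[0]-w[1]),np.linalg.norm(w[0]-w[1]))
print("hub",P((232,197),.08))
print("plate",P((455,295),.029)); e=[P(c,.044) for c in [(590,205),(512,445)]]; print("rest",e,y(e[0]-e[1]))
rl=[P((75,258),.02),P((510,410),.02)]; print("rail",y(rl[1]-rl[0]))
rl=[P((345,158),.02),P((565,232),.02)]; print("rail",y(rl[1]-rl[0]))
print("loupe",ray("top",(376,292),.03))
```

```text
[0.5486 0.2104 0.042 ]
[0.5376 0.1693 0.042 ]
[0.4574 0.1898 0.042 ]
[0.4695 0.232  0.042 ]
stop [0.50328841 0.20039111 0.042     ] [np.float64(0.0426), np.float64(0.0828), np.float64(0.0439), np.float64(0.082)]
stop -y dir -1.841450532659225 long -0.2578018939060561
wing [array([0.52227405, 0.18261304, 0.08      ]), array([0.47768893, 0.2182215 , 0.08      ])] [0.49998149 0.20041727 0.08      ] -0.6739248570573655 0.05705957463437894
hub [0.50366489 0.20130182 0.08      ]
plate [0.48230018 0.12895715 0.029     ]
rest [array([0.51334025, 0.08607418, 0.044     ]), array([0.43329104, 0.10714856, 0.044     ])] -0.2574264873490169
rail -1.8413486886217527
rail -1.8337086222700514
loupe [0.40977759 0.02730844 0.03      ]
```

Run:
```python
from h import *
a=-.674+np.pi/2
move_pose([.5035,.2005,.17],down(a)); print(get_time(),get_joint_pos())
T=wristT(); np.save("T1.npy",T)
im=read_camera("wrist"); cv2.imwrite("pics/w1.png",im[:,:,::-1])
print(get_tcp_pos(),inverse_kinematics([.5035,.2005,.05],down(a+.8)),get_ft_force(),get_ft_torque())
```

```text
2.075 [ 3.58335331e-01  3.72473154e-01  1.85424237e+00  1.88482674e-04
  9.14599765e-01 -5.39701582e-01]
[0.50337451 0.20135135 0.17010341] [ 3.57005081e-01  5.65210131e-01  1.90671102e+00 -4.44089210e-16
  6.69671503e-01 -1.33979125e+00] [0.01515623 0.31500737 0.62880197] [-0.02056634  0.0156742  -0.00187739]
```

View pics/w1.png

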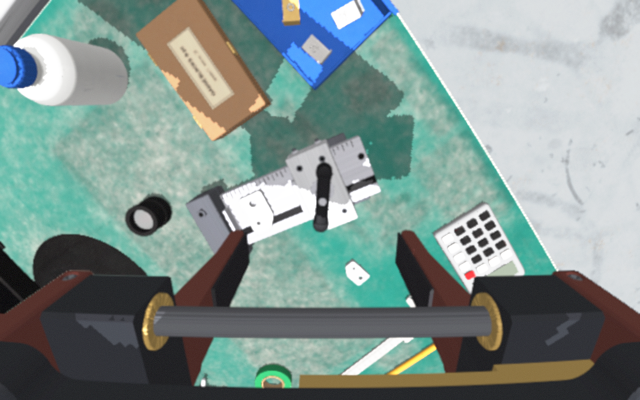

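The wrist picture shows the wing running from about (324,170) to (321,223), nearly aligned with the tool's x. The plate is at (258,208) and the end rest at (205,215). I'll enlarge it to check angle and centre.

Run:
```python
import cv2
im=cv2.imread("pics/w1.png")[130:250,180:390]
cv2.imwrite("pics/w1c.png",cv2.resize(im,None,fx=3.8,fy=3.8,interpolation=cv2.INTER_CUBIC))
from h import *
print(get_tcp_pos(),get_joint_pos(),get_time())
```

```text
[0.50337451 0.20135135 0.17010341] [ 3.58498452e-01  3.72452757e-01  1.85424096e+00  1.30825577e-04
  9.14612346e-01 -5.39657448e-01] 2.125
```

View pics/w1c.png

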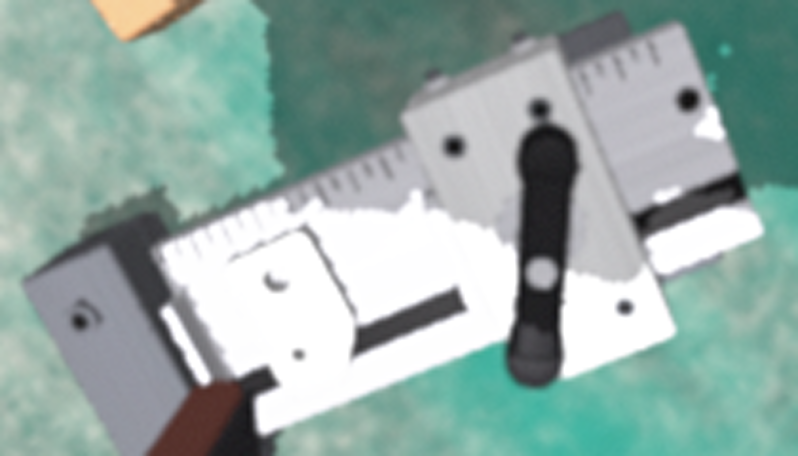

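The enlarged crop shows the wing axis from (547,155) to (534,360), with the light hub dot at (541,273). The plate spans roughly (230,260) to (355,350).

Run:
```python
from h import *
T=np.load("T1.npy")
P=lambda c,z: ray("wrist",(180+c[0]/3.8-.4,130+c[1]/3.8-.4),z,T)
print("hub",P((541,273),.08)); 
for u,l in [((547,155),(534,362)),((549,165),(535,350))]:
    a,b=P(u,.08),P(l,.08); d=a-b; print(a,b,(a+b)/2,np.arctan2(d[1],d[0]),np.arctan2(-d[1],-d[0]),np.linalg.norm(d))
cs=[P(c,.042) for c in [(402,115),(557,38),(676,330)]]; print("stop",(cs[0]+cs[2])/2, (cs[2]-cs[1]), np.arctan2(*(cs[2]-cs[1])[1::-1]))
```

```text
hub [0.50265289 0.20106106 0.08      ]
[0.48184404 0.21936902 0.08      ] [0.51888096 0.1860066  0.08      ] [0.5003625  0.20268781 0.08      ] 2.408342422475603 -0.7332502311141899 0.049847611029815185
[0.48390921 0.21829902 0.08      ] [0.51665334 0.18809108 0.08      ] [0.50028128 0.20319505 0.08      ] 2.3964603193873675 -0.7451323342024258 0.044549953492019276
stop [0.50235126 0.20192836 0.042     ] [ 8.10121305e-02 -2.32013725e-02  5.55111512e-17] -0.2789277833087528
```

```bash
cat >> h.py <<'E'
def st(m=""):
    print(m,"t%.2f"%get_time(),"tcp",np.round(get_tcp_pos(),4),"F",np.round(get_ft_force(),2),"M",np.round(get_ft_torque(),3),"w%.4f"%get_grip_width(),"ff%.1f"%get_finger_force())
E
python3 - <<'E'
from h import *
a=-.725+np.pi/2
move_pose([.503,.201,.10],down(a)); command_gripper(.4); st("above")
movel([.503,.201,.05],v=.08); st("down")
command_gripper(0.0); st("gripped"); wait(.2); st()
E
```

```text
above t3.45 tcp [0.503  0.201  0.0999] F [-0.06  0.33  1.08] M [-0.046  0.01  -0.026] w0.3981 ff0.0
down t4.22 tcp [0.5031 0.201  0.0499] F [-0.06 -0.16  0.81] M [ 0.008  0.033 -0.016] w0.3982 ff0.0
gripped t4.72 tcp [0.5035 0.2013 0.0504] F [0.15 1.08 2.57] M [ 0.175 -0.093 -0.156] w0.1364 ff30.0
 t4.92 tcp [0.5036 0.2013 0.0504] F [1.5  2.96 3.14] M [ 0.332 -0.097 -0.123] w0.1354 ff30.0
```

Run:
```python
from h import *
a=-.725+np.pi/2; c=[.5033,.2012,.0502]
for d in (.08,.16,.24,.32,.4):
    move_pose(c,down(a+d)); y=rot(get_ee_rot()).as_matrix()[:,1]; st("%.2f real %.3f"%(d,np.arctan2(y[1],y[0])-a))
    if get_grip_width()>.15: print("skew"); break
```

```text
0.08 real 0.077 t5.17 tcp [0.5036 0.2013 0.0504] F [1.16 1.19 3.55] M [ 0.126 -0.129 -0.743] w0.1436 ff31.4
0.16 real 0.156 t5.42 tcp [0.5036 0.2013 0.0504] F [-0.59  1.91  3.58] M [ 0.179 -0.183 -0.684] w0.1513 ff31.7
skew
```

Run:
```python
from h import *
a=-.725+np.pi/2; c=[.5033,.2012,.0502]
for d in (.22,.28,.34,.4):
    move_pose(c,down(a+d)); w=get_grip_width(); st("%.2f skew %.3f"%(d,(w*88-11.95)/20))
    if w>.17: print("skew"); break
```

```text
0.22 skew 0.046 t5.67 tcp [0.5035 0.2012 0.0503] F [1.27 0.18 4.39] M [ 0.125 -0.27  -0.59 ] w0.1463 ff30.5
0.28 skew 0.052 t5.92 tcp [0.5035 0.2012 0.0502] F [2.06 0.21 2.77] M [ 0.089 -0.334 -0.433] w0.1476 ff29.6
0.34 skew 0.042 t6.17 tcp [0.5034 0.2012 0.0502] F [2.08 1.23 2.4 ] M [ 0.094 -0.42  -0.261] w0.1452 ff29.3
0.40 skew 0.034 t6.42 tcp [0.5034 0.2012 0.0501] F [ 2.9  -0.04  1.44] M [ 0.072 -0.488 -0.163] w0.1435 ff29.2
```

Run:
```python
from h import *
a=-.725+np.pi/2; c=[.5033,.2012,.0502]
for d in (.58,.78):
    move_pose(c,down(a+d)); w=get_grip_width(); st("%.2f skew %.3f"%(d,(w*88-11.95)/20))
s=np.array([np.cos(-1.838),np.sin(-1.838),0])
F0=get_ft_force()
hit=movel(np.array(c)+.012*s,v=.02,until_force=8); st(f"slid {hit}")
print("along",(get_ft_force()-F0)@s,"across",(get_ft_force()-F0)@[-s[1],s[0],0])
im=read_camera("top"); cv2.imwrite("pics/top1.png",cv2.resize(im[195:290,240:375],None,fx=5.5,fy=5.5,interpolation=cv2.INTER_CUBIC)[:,:,::-1])
```

```text
0.58 skew -0.017 t6.71 tcp [0.5032 0.2011 0.0501] F [3.38 0.16 0.38] M [ 0.011 -0.533  0.068] w0.1318 ff29.9
0.78 skew 0.005 t7.02 tcp [0.5032 0.201  0.0501] F [ 3.18 -2.39  0.5 ] M [-0.226 -0.58   0.064] w0.1370 ff30.0
slid False t7.77 tcp [0.5    0.1892 0.0501] F [ 3.64 -2.52 -3.55] M [-0.424 -0.736 -0.039] w0.1348 ff30.0
along 0.011537755207035724 across 0.47643408886472255
```

Run:
```python
from h import *
c=np.array([.5033,.2012,.0502]); s=np.array([np.cos(-1.838),np.sin(-1.838),0]); n=np.array([-s[1],s[0],0])
def go(d,v,f):
    hit=movel(c+d*s,v=v,until_force=f); F=get_ft_force(); p=get_tcp_pos()-c
    st(f"{d} {hit} prog {p@s*1e3:.2f} off {p@n*1e3:.2f} along {F@s:.2f} across {F@n:.2f}"); return hit
if not go(.026,.03,10) and not go(.040,.015,8): go(.046,.01,6)
im=read_camera("top"); cv2.imwrite("pics/top1.png",cv2.resize(im[195:290,240:375],None,fx=5.5,fy=5.5,interpolation=cv2.INTER_CUBIC)[:,:,::-1])
```

```text
0.026 False prog 26.70 off -0.05 along 2.25 across 5.24 t8.43 tcp [0.4962 0.1755 0.0501] F [ 4.46 -3.56 -5.59] M [-0.574 -0.828 -0.012] w0.1376 ff30.0
0.04 False prog 40.23 off -0.06 along -0.88 across 3.86 t9.52 tcp [0.4926 0.1624 0.0501] F [ 3.96 -0.17 -8.54] M [-0.103 -0.762 -0.05 ] w0.1299 ff30.0
0.046 False prog 46.24 off -0.09 along -0.74 across 3.52 t10.27 tcp [0.491  0.1566 0.0501] F [ 3.59 -0.22 -8.73] M [-0.031 -0.762 -0.072] w0.1386 ff30.0
```

View pics/top1.png

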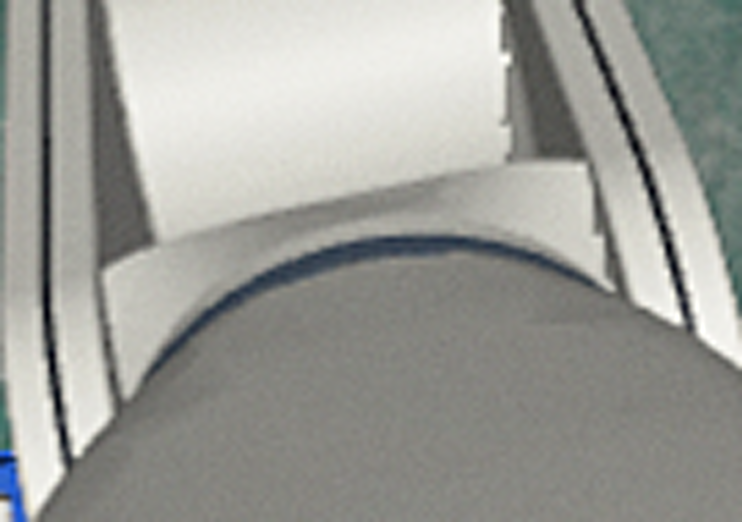

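The arm hides the fixture in that top picture, so nothing can be read from it. I'll carry on by force.

Run:
```python
from h import *
c=np.array([.5033,.2012,.0502]); s=np.array([np.cos(-1.838),np.sin(-1.838),0]); n=np.array([-s[1],s[0],0])
def go(d,v,f):
    hit=movel(c+d*s,v=v,until_force=f); F=get_ft_force(); p=get_tcp_pos()-c
    st(f"{d} {hit} prog {p@s*1e3:.2f} off {p@n*1e3:.2f} along {F@s:.2f} across {F@n:.2f}"); return hit
go(.051,.008,5) or go(.060,.006,5)
im=read_camera("wrist"); cv2.imwrite("pics/w2.png",im[:,:,::-1])
```

```text
0.051 True prog 48.20 off 0.01 along -1.47 across -1.04 t10.74 tcp [0.4906 0.1547 0.05  ] F [-0.61  1.69  2.75] M [ 0.318  0.06  -0.062] w0.1378 ff30.0
```

View pics/w2.png

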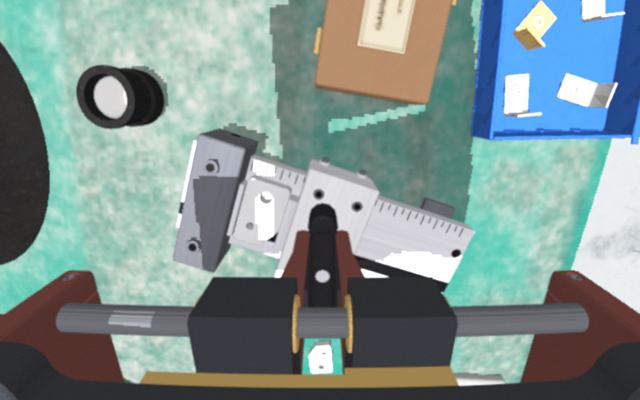

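The wrist view shows the plate (about 262,215) against the nose and close to the end rest (face about 235,200). The force trigger there was mostly a vertical grip release, so I'll continue slowly.

Run:
```python
from h import *
c=np.array([.5033,.2012,.0502]); s=np.array([np.cos(-1.838),np.sin(-1.838),0]); n=np.array([-s[1],s[0],0])
d0=(get_tcp_pos()-c)@s
for k in range(1,14):
    d=d0+.0007*k
    hit=movel(c+d*s,v=.006,until_force=5); F=get_ft_force(); p=get_tcp_pos()-c
    print(f"{d*1e3:.2f} {hit} prog {p@s*1e3:.2f} off {p@n*1e3:.2f} along {F@s:.2f} across {F@n:.2f} Fz {F[2]:.2f} t{get_time():.2f}")
    if F@s<-6.5: break
```

```text
48.91 True prog 48.17 off -0.01 along -0.33 across 0.35 Fz 3.91 t11.00
49.61 True prog 48.18 off 0.01 along -1.53 across -0.16 Fz 3.19 t11.22
50.31 True prog 48.19 off 0.02 along -2.11 across -0.88 Fz 3.42 t11.46
51.01 True prog 48.20 off -0.00 along -1.36 across 0.05 Fz 4.53 t11.72
51.71 True prog 48.18 off 0.02 along -0.90 across 0.07 Fz 3.41 t12.02
52.41 True prog 48.18 off -0.02 along -1.04 across -0.15 Fz 3.59 t12.32
53.11 True prog 48.18 off -0.01 along -1.75 across -0.19 Fz 2.90 t12.66
53.81 True prog 48.16 off 0.01 along -1.44 across -0.47 Fz 2.51 t13.01
54.51 True prog 48.18 off 0.00 along -1.06 across -1.56 Fz 3.45 t13.38
55.21 True prog 48.17 off 0.02 along -1.03 across -0.35 Fz 3.48 t13.76
55.91 True prog 48.14 off 0.03 along -0.97 across -0.57 Fz 4.06 t14.16
56.61 True prog 48.13 off 0.08 along -1.58 across 0.40 Fz 3.17 t14.57
57.31 True prog 48.11 off 0.12 along -0.76 across -1.71 Fz 3.95 t15.01
```

Run:
```python
import cv2
im=cv2.imread("pics/w2.png")[125:280,165:320]
cv2.imwrite("pics/w2c.png",cv2.resize(im,None,fx=3.85,fy=3.85,interpolation=cv2.INTER_CUBIC))
```

```text
(no output)
```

View pics/w2c.png

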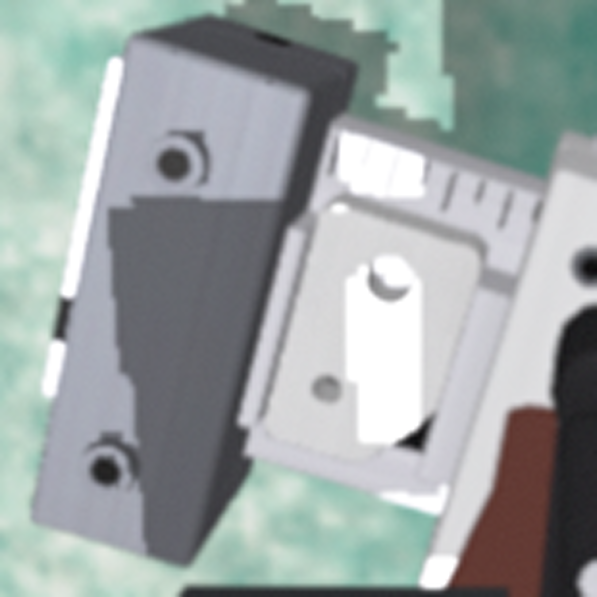

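The enlarged view shows the end rest has a lighter contact pad in front of its dark body. The plate lies square between that pad (left edge about (290,320)) and the stop's nose (about (455,380)), with no gap visible. The travel is repeatably blocked at 48.2 mm, so the plate is home. Now I'll hold a light push and tighten in steps.

```bash
cat > t.py <<'E'
from h import *
import sys
a=-.725+np.pi/2
c=np.array([.5033,.2012,.0502]); s=np.array([np.cos(-1.838),np.sin(-1.838),0]); n=np.array([-s[1],s[0],0])
def step(d,b):
    move_pose(c+b*s,down(a+d)); F=get_ft_force(); p=get_tcp_pos()-c; w=get_grip_width()
    yv=rot(get_ee_rot()).as_matrix()[:,1]
    print(f"d{d:.2f} real {np.arctan2(yv[1],yv[0])-a:.3f} b{b*1e3:.2f} prog {p@s*1e3:.2f} off {p@n*1e3:.2f} along {F@s:.2f} across {F@n:.2f} Fz {F[2]:.1f} Mz {get_ft_torque()[2]:.3f} skew {(w*88-11.95)/20:.3f} t{get_time():.2f}")
    return F@s
E
python3 - <<'E'
from t import *
b=.0482; f=step(.78,b)
while f>-4 and b<.0492: b+=.0002; f=step(.78,b)
for d in (.7,.62,.56,.5):
    f=step(d,b)
    b+= .0002 if f>-3.5 else -.0002 if f<-6.5 else 0
print(b)
E
```

```text
d0.78 real 0.780 b48.20 prog 48.16 off 0.05 along -0.71 across 0.35 Fz 0.0 Mz -0.111 skew 0.014 t15.26
d0.78 real 0.780 b48.40 prog 48.17 off 0.06 along -4.31 across -0.10 Fz -1.8 Mz -0.116 skew 0.007 t15.51
d0.70 real 0.702 b48.40 prog 48.17 off 0.05 along -5.35 across -0.01 Fz -4.5 Mz -0.105 skew 0.011 t15.76
d0.62 real 0.622 b48.40 prog 48.17 off 0.06 along -5.40 across 0.07 Fz -3.9 Mz -0.136 skew 0.004 t16.01
d0.56 real 0.562 b48.40 prog 48.10 off 0.05 along -5.62 across 0.08 Fz -4.4 Mz -0.109 skew 0.004 t16.26
d0.50 real 0.502 b48.40 prog 48.09 off 0.06 along -5.96 across 0.65 Fz -4.2 Mz -0.130 skew -0.014 t16.51
0.0484
```

Run:
```python
from t import *
b=.0484
for d in (.42,.34,.26,.18,.12,.06,.02):
    f=step(d,b)
    if d>.2: b+= .00015 if f>-4 else -.00015 if f<-7.5 else 0
print(b)
```

```text
d0.42 real 0.422 b48.40 prog 48.01 off 0.08 along -5.44 across -0.08 Fz -3.4 Mz -0.106 skew -0.000 t16.76
d0.34 real 0.342 b48.40 prog 48.00 off 0.08 along -6.13 across -0.80 Fz -2.6 Mz -0.045 skew -0.003 t17.01
d0.26 real 0.262 b48.40 prog 47.97 off 0.02 along -6.54 across -0.17 Fz -2.6 Mz 0.211 skew -0.003 t17.26
d0.18 real 0.183 b48.40 prog 47.92 off 0.03 along -5.76 across 0.08 Fz -1.3 Mz 0.405 skew 0.002 t17.51
d0.12 real 0.123 b48.40 prog 47.88 off -0.03 along -6.63 across -1.64 Fz -1.0 Mz 0.495 skew 0.027 t17.76
d0.06 real 0.064 b48.40 prog 47.83 off -0.06 along -6.55 across -1.80 Fz -0.7 Mz 0.628 skew -0.001 t18.01
d0.02 real 0.024 b48.40 prog 47.84 off -0.05 along -7.32 across -1.28 Fz -1.2 Mz 0.767 skew 0.040 t18.26
0.0484
```

Run:
```python
from t import *
b=.0484
for d in (-.02,-.05):
    step(d,b)
    if abs(get_ft_torque()[2])>1: break
```

```text
d-0.02 real -0.016 b48.40 prog 47.82 off -0.22 along -8.46 across -1.61 Fz -0.1 Mz 0.820 skew 0.064 t18.51
d-0.05 real -0.045 b48.40 prog 47.79 off -0.22 along -8.03 across -1.98 Fz 0.4 Mz 0.896 skew 0.073 t18.76
```

Run:
```python
from t import *
step(-.075,.0484); step(-.0,.0479)
command_gripper(.4); st("open")
p=get_tcp_pos(); movel([p[0],p[1],.17],v=.1); st("up")
move_pose([.5035+.048*s[0],.2005+.048*s[1],.17],down(-.674+np.pi/2)); wait(.2)
np.save("T3.npy",wristT()); im=read_camera("wrist")
cv2.imwrite("pics/w3c.png",cv2.resize(im[:,:,::-1][130:250,180:390],None,fx=3.8,fy=3.8,interpolation=cv2.INTER_CUBIC))
```

```text
d-0.07 real -0.070 b48.40 prog 47.85 off -0.01 along -6.69 across -1.57 Fz -0.3 Mz 0.870 skew 0.081 t19.01
d-0.00 real -0.000 b47.90 prog 47.80 off -0.00 along -3.76 across -1.84 Fz 2.0 Mz 0.366 skew 0.041 t19.26
open t19.82 tcp [0.4906 0.1549 0.0501] F [-0.63  0.75 -0.  ] M [ 0.037 -0.003 -0.027] w0.4016 ff0.0
up t21.17 tcp [0.4901 0.1547 0.1694] F [-0.6   0.17 -0.31] M [-0.004 -0.009  0.015] w0.3995 ff0.0
```

View pics/w3c.png

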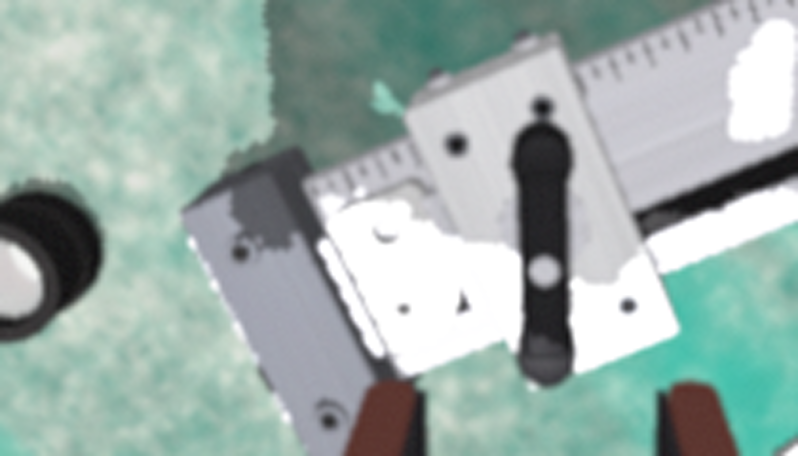

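The close look shows the wing now runs (542,152)→(546,360) while the stop looks unchanged. Before, it was (547,155)→(534,360), so the knob sits about 0.08 rad short of where I found it because the wing skewed in the pads. The plate is between nose and pad. I'll regrip aligned and tighten the remainder.

Run:
```python
from t import *
import t
t.a=-.654+np.pi/2
g=np.array([.4907,.1551,0])
move_pose(g+[0,0,.10],down(t.a)); movel(g+[0,0,.05],v=.08)
command_gripper(0.0); st("grip")
p=get_tcp_pos(); print((p-c)@s,(p-c)@n)
b=(p-c)@s; off=(p-c)@n; t.c=c+off*n
for d in (-.06,-.12,-.16,-.20):
    t.step(d,b)
    sk=2*(get_grip_width()*88-11.95)/20; print("knob est",d+sk)
    if d+sk<-.06: break
```

```text
grip t23.32 tcp [0.4908 0.1551 0.0503] F [-0.95 -0.22  4.34] M [-0.128  0.189  0.161] w0.1385 ff30.0
0.04777769080937018 0.0001527736041454186
d-0.06 real -0.057 b47.78 prog 47.79 off 0.10 along 1.50 across -0.02 Fz 2.5 Mz 0.563 skew 0.040 t23.57
knob est 0.01998575331431042
d-0.12 real -0.117 b47.78 prog 47.86 off 0.33 along 2.66 across 1.97 Fz 3.5 Mz 0.809 skew 0.091 t23.82
knob est 0.06210467489816171
d-0.16 real -0.157 b47.78 prog 47.77 off 0.12 along 1.41 across -0.18 Fz 4.7 Mz 0.825 skew 0.086 t24.07
knob est 0.011579102150354487
d-0.20 real -0.197 b47.78 prog 47.82 off 0.34 along 3.06 across 1.73 Fz 5.2 Mz 0.856 skew 0.122 t24.32
knob est 0.04383366911620462
```

```bash
cat > ang.py <<'E'
import cv2, numpy as np
def ang(im): # enlarged crop BGR: wing shaft mid-line slope
    g=im.max(axis=2).astype(int); pts=[]
    for y in range(190,255):
        xs=np.where(g[y,505:590]<75)[0]+505
        pts.append((y,xs.mean(),xs.max()-xs.min()))
    pts=np.array(pts); return np.polyfit(pts[:,0],pts[:,1],1)[0], np.median(pts[:,2])
E
python3 - <<'E'
from t import *
import t
from ang import ang
t.a=-.654+np.pi/2; p=get_tcp_pos()
move_pose(p,down(t.a-.06)); command_gripper(.4)
p=get_tcp_pos(); movel([p[0],p[1],.11],v=.1)
move_pose([.5035+.048*s[0],.2005+.048*s[1],.17],down(-.674+np.pi/2)); wait(.1)
im=read_camera("wrist"); cv2.imwrite("pics/w4c.png",cv2.resize(im[:,:,::-1][130:250,180:390],None,fx=3.8,fy=3.8,interpolation=cv2.INTER_CUBIC))
for k in ("w1c","w3c","w4c"): print(k,ang(cv2.imread(f"pics/{k}.png")))
st()
E
```

```text
w1c (np.float64(-0.0651442307692293), np.float64(44.0))
w3c (np.float64(0.03386575545666463), np.float64(43.0))
w4c (np.float64(0.012893356643356686), np.float64(43.0))
 t26.39 tcp [0.4897 0.1539 0.1685] F [-0.36 -0.02  0.35] M [-0.094  0.001 -0.019] w0.3989 ff0.0
```

```bash
cat > wr.py <<'E'
from t import *
g=np.array([.4908,.1551,.05])
def turn(th):
    move_pose(g,down(th)); F=get_ft_force(); p=get_tcp_pos()-g; y=rot(get_ee_rot()).as_matrix()[:,1]
    m=get_ft_torque()[2]; print(f"th{th:.3f} real {np.arctan2(y[1],y[0]):.3f} dp {p[:2]*1e3} along {F@s:.1f} across {F@n:.1f} Mz {m:.3f} w{get_grip_width():.4f} t{get_time():.2f}"); return m
E
python3 - <<'E'
from wr import *
command_gripper(.477)
move_pose(g+[0,0,.05],down(.29)); movel(g,v=.08); m0=turn(.26)
th=.26
while th>-.02:
    th-=.04
    if turn(th)-m0>.3: break
E
```

```text
th0.260 real 0.261 dp [0.37496909 0.10736646] along 0.6 across 0.4 Mz 0.006 w0.4774 t28.41
th0.220 real 0.221 dp [0.16099455 0.05352325] along 0.7 across 0.4 Mz -0.036 w0.4808 t28.66
th0.180 real 0.182 dp [ 0.04804737 -0.00585843] along 0.1 across 0.1 Mz -0.021 w0.4747 t28.91
th0.140 real 0.142 dp [ 0.00130031 -0.0049707 ] along -0.1 across -0.2 Mz -0.039 w0.4763 t29.16
th0.100 real 0.102 dp [-0.00021412  0.01662932] along -0.7 across -0.6 Mz 0.056 w0.4768 t29.41
th0.060 real 0.062 dp [-0.02644445 -0.02641016] along 0.5 across -0.1 Mz 0.020 w0.4787 t29.66
th0.020 real 0.022 dp [-0.03545643  0.1646826 ] along -2.3 across -0.8 Mz 0.119 w0.4804 t29.91
th-0.020 real -0.018 dp [0.05388784 0.48605061] along -5.2 across -3.5 Mz 0.426 w0.4784 t30.16
```

Run:
```python
import wr; from wr import *
wr.g=g+[.0001,.0006,0]
for th in (-.05,-.08,-.11,-.14):
    m=turn(th)
    if m>.95: break
```

```text
th-0.050 real -0.048 dp [-0.04061184  0.40502022] along -5.9 across -2.3 Mz 0.529 w0.4808 t30.41
th-0.080 real -0.078 dp [0.07654702 0.51436296] along -6.2 across -3.5 Mz 0.656 w0.4798 t30.66
th-0.110 real -0.107 dp [0.11470403 0.5218442 ] along -5.9 across -3.1 Mz 0.798 w0.4791 t30.91
th-0.140 real -0.137 dp [0.16013959 0.63566362] along -6.8 across -2.7 Mz 0.741 w0.4829 t31.16
```

Run:
```python
import wr; from wr import *
wr.g=g+[.0001,.0008,0]
for th in (-.165,-.19):
    m=turn(th)
    if m>1.0: break
from ang import ang
turn(-.05); turn(.1)
movel(g+[0,0,.06],v=.1); 
move_pose([.5035+.048*s[0],.2005+.048*s[1],.17],down(-.674+np.pi/2)); wait(.1)
im=read_camera("wrist"); cv2.imwrite("pics/w5c.png",cv2.resize(im[:,:,::-1][130:250,180:390],None,fx=3.8,fy=3.8,interpolation=cv2.INTER_CUBIC))
for k in ("w1c","w3c","w4c","w5c"): print(k,ang(cv2.imread(f"pics/{k}.png")))
st()
```

```text
th-0.165 real -0.162 dp [0.20625593 0.61511502] along -6.2 across -2.8 Mz 0.797 w0.4821 t31.41
th-0.190 real -0.187 dp [0.30862307 0.64359737] along -6.3 across -3.4 Mz 0.872 w0.4815 t31.66
th-0.050 real -0.053 dp [-0.0269362  -0.26950977] along 0.3 across -0.3 Mz -0.037 w0.4746 t31.92
th0.100 real 0.094 dp [ 0.05728001 -0.2074404 ] along 0.3 across 1.0 Mz -0.046 w0.4786 t32.18
w1c (np.float64(-0.0651442307692293), np.float64(44.0))
w3c (np.float64(0.03386575545666463), np.float64(43.0))
w4c (np.float64(0.012893356643356686), np.float64(43.0))
w5c (np.float64(-0.09866695804195848), np.float64(45.0))
 t33.87 tcp [0.4904 0.1541 0.1692] F [0.47 0.71 0.65] M [-0.034 -0.012 -0.035] w0.4748 ff0.0
```

View pics/w5c.png

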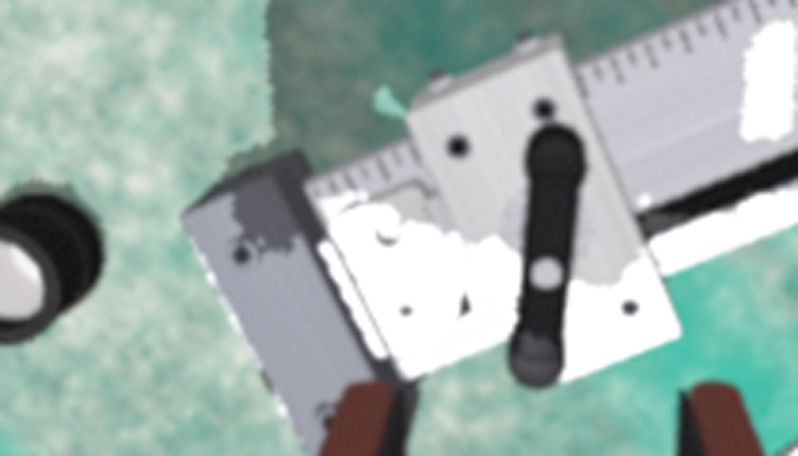

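The picture shows the stop, plate and end rest unmoved relative to each other, and the plate still sits between nose and pad. The wing runs (555,155)→(537,358), within about 0.03 rad of where I found it, and the robot is clear of everything.

```bash
python3 -c "
from station import *
print(get_time()); print(job_done())"
```

```text
33.8667
the job is handed in; nothing more can be done
None
```

I handed the job in at 33.9 s: the knob was broken loose, the stop slid 48 mm until the plate was home against the end rest (about 8 N at most read at the wrist), and the knob was relocked about 0.03 rad tighter than found, after three tightening passes because the wing slipped in the pads, with the robot left clear of everything.

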